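# Click the spice carousel round and rack the spice jar

## Task

The spice carousel was left standing between two of its click stops. Push its tray round counter-clockwise (seen from above) by one of the upright posts until it clicks home with the empty cup by the white pointer, stopping as soon as you feel it come up against the stop and never forcing it; then take the loose spice jar with the red cap from the worktop and set it gently upright into the empty cup, right down on the cup's floor. Leave the tray clicked in and the other things on the worktop where they are.

Things in the scene. Friction and masses are not known exactly. Their poses are not given: they have to be found in the camera images.
- rack: Foot of the spice carousel, fixed to the worktop: black disc 184 mm wide, 13 mm high; origin on the worktop at the carousel's axis, z up. The latch is delicate: it breaks if the robot pushes on the carousel with more than 18 N, or presses the jar down on it with more than 25 N. Between stops the tray turns with about 1 to 4 N at a post.
- pointer (a point): End of the pointer: a black tongue with a white line on the foot, 129 mm from the axis along the rack's own -x, 11 mm above the worktop; it faces roughly towards the robot.
- hub (a point): Top of the low black hub on the tray's axis, 37 mm above the worktop. Round wooden tray, top face 25 mm up; its aluminium rim, 240 mm across, lies 14 to 20 mm up. Five cups on a circle of 80 mm radius, 72 deg apart: one empty, four with spice jars fixed in them (45 mm wide, red caps, tops 131 mm above the worktop). A thin guard wire runs round at 62 mm, at 114 mm radius.
- tray (a joint): Turn of the tray, rad, positive counter-clockwise seen from above; 0 = empty cup exactly at the pointer; starts at -0.85 to -0.40. Click stops lie 72 deg apart, but the latch block was screwed down only roughly: the stop for the empty cup lies anywhere from -0.10 to 0.10 (11 mm at a post) and must be felt. Once in, the tray cannot turn on (play under 2 mm) and the force rises by some 7 N per mm.
- latch (a joint): Height of the spring latch nose (8 mm steel pin in a orange block under the rim, right of the pointer), m: about 0.001 while it rubs under the rim between stops, 0.006 when it has sprung up into one of the rim's five slots (clicked in).
- empty_cup (a point): Centre of the floor of the empty cup, 25 mm above the worktop. The cup is an aluminium ring, 49 mm wide inside and 26 mm high, flared at the lip; turns with the tray.
- push_post (a point): Centre of the black ball (15 mm) on the upright steel post 36 deg counter-clockwise of the empty cup, 149 mm above the worktop. Five such posts, 9 mm thick, stand on the rim midway between the cups, 114 mm from the axis. With the empty cup at the pointer this post is 36 deg to its right. Push it from the empty cup's side, round the circle of 114 mm.
- red_jar: The loose round spice jar with a red cap, upright on the worktop to the right of the carousel, same as those in the cups: 45 mm wide, 106 mm high, cap 44.5 mm wide from 85 to 106 mm; about 0.11 kg. Origin at the centre of its underside.
- herb_jar: Square jar of green herbs with a white cap, 47 mm wide, 98 mm high; bystander. Origin at the centre of its underside.
- lemon: Lemon, 71 x 53 x 51 mm; bystander. Origin under its centre.
- garlic: Garlic bulb, 60 x 57 x 58 mm; bystander. Origin under its centre.
- mug: Mug, brown above and white below, 90 x 122 x 105 mm with its handle; bystander. Origin at the centre of its underside.
- tomato_tin: Food tin, 75 mm wide, 58 mm high; bystander. Origin at the centre of its underside.
- onion: Onion, 78 x 79 x 85 mm; bystander. Origin under its centre.

How it is judged:
On the way:
1. the tray is clicked in with the empty cup at the pointer, before the jar is racked (value of joint latch above 0.0045 m and x of empty_cup in the frame of rack below -0.07 m and y of empty_cup in the frame of rack between -0.011 and 0.011 m and horizontal distance between red_jar and empty_cup above 0.03 m), for 0.2 s.
At the end, for the whole second after the job is handed in: The latch is in (above 4.5 mm) with the empty cup within 11 mm of the pointer line; the red-capped jar stands upright (within 0.1 rad) in that cup, its underside centre within 5 mm sideways and 6 mm in all of the centre of the cup's floor; everything is released and at rest (value of joint latch above 0.0045 m and x of empty_cup in the frame of rack below -0.07 m and y of empty_cup in the frame of rack between -0.011 and 0.011 m and horizontal distance between red_jar and empty_cup below 0.005 m and distance between red_jar and empty_cup below 0.006 m and angle between red_jar's own z axis and vertical below 0.1 rad and linear speed of red_jar below 0.02 m/s); the robot touches nothing.
It fails at once if the robot pushes on the carousel with more than 18 N (contact force between any of the fingers, the arm and rack above 18 N).
It fails at once if the jar is pressed onto the carousel with more than 25 N (contact force between red_jar and rack above 25 N).
It fails at once if the red-capped jar is knocked over (angle between red_jar's own z axis and vertical above 0.7 rad).
It fails at once if a bystander is moved by more than 25 mm (distance of any of herb_jar, lemon, garlic, mug, tomato_tin, onion from where it was at the start of the episode above 0.025 m).
It also fails if it takes over 69 s, if anything falls off the work surface, if the arm or the gripper's body presses on something with over 40 N, if the wrist force passes 120 N, or if a joint passes its speed limit or range.

## Robot

A 6-joint arm with a two-finger parallel gripper is mounted at the origin on a cart in front of the work surface, level with it; the furniture and walls round the work are solid. World frame = base frame: x ahead of the robot, y to its left, z up, the work surface at z = 0. Lengths are in m, angles in rad, forces in N, time in s.
With the tool pointing down it reaches from about 0.3 to 0.775 m from the base axis. Payload 14.6 kg.
Tool frame: the origin (TCP) lies at the very end of the fingers, on their centre line; the grasp point (between the pads) lies 19 mm behind it; z points along the fingers, y is the line along which they close (so a half turn about z gives the same grasp; the last joint's range is limited). The gripper opens to 94 mm and grips with 3 to 60 N. Pads are 16 mm wide; open, the fingers measure 119 mm over their backs; the gripper's body (75 mm by 177 mm) begins 78 mm behind the grasp point.
Start: joints at [1.096, 0.3, 1.521, -0, 1.321, -0.067], TCP at [0.218, 0.505, 0.205] pointing down, gripper open.
Joint ranges: [-3.03, 3.03], [-0.79, 2.21], [0.23, 2.52], [-1.04, 4.18], [0, 3.07], [-2.55, 2.55]. Speed limits (rad/s): [2.22, 2.22, 2.57, 3.14, 3.14, 3.14].

## Interface

Orientations are given as [roll, pitch, yaw] about the fixed x, y, z axes, in that order (R = Rz(yaw) Ry(pitch) Rx(roll)).
In Python, from station import ctrl, cams gives the robot as it stands. The module is installed in compiled form; this text tells all that it offers.
- The arm moves only by the tool arm_command, never from a script. Its argument "plan" is a list that holds one entry, the list of rows, each a list of 7 numbers: the shift along the tool's x, y, z in fractions of the full range, 1 being 400 mm, then the turn, a rotation vector about the tool's x, y, z in a scale on which 1.0 is pi rad, then the closure, from -1 (fully open) to 1 (shut). A call has 1 to 12 rows; each row is the pose to reach, as a shift and turn from the pose commanded when the call began, along the tool's axes at that moment; what a row does not reach only later rows make up. A row lasts 1/10 s, in which the tool goes at most 50 mm and 8.59 degrees, less where a joint would pass 70% of its speed; a pose out of reach is approached as far as the arm can. A shift or turn number past 1, either way, is cut back to 1. A call with a gripper value outside its range is refused whole. The fingers move at their own pace and stop on an object; "squeeze" is the grip in N (left out, the last holds). Time passes only in rows, so rows that repeat a pose let the fingers close. It gives the time, the measured TCP pose, the force, the opening and the grip force at its end, in the units of the state.
- ctrl.get_obs(): the state, without advancing time (a new reading comes with each control period).
- cams.camera(name): name is "side" or "top"; returns (picture, depth): 480x640x3 uint8, blue, green, red; 480x640 float32, m along the optical axis (not along the pixel's ray), 0 where there is no reading.
- cams.camera_info(name): a dict with "fx", "fy", "cx", "cy" (pixels), "dist_coeffs" ([k1, k2, p1, p2, k3] as OpenCV has them; the pictures are not rectified), "world_to_cam" (4x4, takes a point from world to camera coordinates). Camera axes: x right, y down, z forward; pixel columns grow to the right and rows downward; lengths in m; the calibration is good to about 2 mm. A picture is of the moment at which its call begins. camera_info takes no time and is no camera call.
- ctrl.hand_in(): hands the job in; it is judged then, once.
The state is a dict: "time_s": time; "qpos": joint angles; "joint_vel": joint speeds; "tau": joint torques, N m; "ee_pos": TCP position; "eef_rot": TCP orientation; "force": force on the tool from outside, world axes, zero at the start; "moment": the same for the moment, N m; "grip_width": finger opening in m; "grip_force": force on a finger pad.
Only numpy, scipy, OpenCV 4.12 (cv2) and the standard library are available. Lean on these libraries where they do the work, as an engineer would, in place of code of your own. Each camera call takes 0.05 s, during which the arm holds its last target. There are 200 camera calls.

## Working session

There is one attempt and no reset: what is moved stays moved. The work goes in short steps, Python scripts to look and compute and a tool call to move; the robot and the scene stay as the last step left them, time stands still between calls to the robot, and variables do not carry over. Pictures are saved under pics/ and viewed, at most 10 in all, crops included, and the job is handed in when it is done.

Besides the shell and the picture viewer there is one more tool, called as name([rows], argument=value, ...), one row to a line, values as JSON. arm_command: Moves the arm, as the interface text tells. Its arguments: {"type":"object","properties":{"plan":{"type":"array"},"squeeze":{"type":"number"}},"required":["plan"]}

```bash
mkdir -p pics
python3 - <<'E'
from station import ctrl,cams
import cv2,numpy as np
o=ctrl.get_obs();print({k:np.round(v,3).tolist() for k,v in o.items()})
for n in("top","side"):
    p,d=cams.camera(n);cv2.imwrite(f"pics/{n}0.png",p);np.save(f"{n}0.npy",d)
    i=cams.camera_info(n);print(n,{k:np.round(v,4).tolist() for k,v in i.items()})
E
```

```text
{'time_s': 0.0, 'qpos': [1.096, 0.3, 1.522, -0.0, 1.321, -0.067], 'joint_vel': [-0.0, -0.0, 0.0, -0.0, 0.001, 0.0], 'tau': [-0.003, -53.181, -35.273, 0.071, 0.024, -0.0], 'ee_pos': [0.218, 0.505, 0.205], 'eef_rot': [-3.14, -0.0, 2.734], 'force': [-0.211, 0.53, -0.45], 'moment': [-0.009, 0.021, -0.044], 'grip_force': 0.0, 'grip_width': 0.094}
top {'fx': 543.3766, 'fy': 543.3766, 'cx': 315.8282, 'cy': 247.5113, 'dist_coeffs': [-0.0017, 0.0, 0.0, 0.0, 0.0], 'world_to_cam': [[-0.0153, -0.9996, -0.0244, -0.032], [-0.9884, 0.0188, -0.1506, 0.5554], [0.151, 0.0218, -0.9883, 1.3473], [0.0, 0.0, 0.0, 1.0]]}
side {'fx': 438.3367, 'fy': 438.3367, 'cx': 315.5735, 'cy': 238.8818, 'dist_coeffs': [-0.0592, 0.0, 0.0, 0.0, 0.0], 'world_to_cam': [[0.9858, -0.168, -0.0034, -0.525], [-0.1078, -0.6166, -0.7798, 0.0901], [0.1289, 0.7691, -0.626, 1.2611], [0.0, 0.0, 0.0, 1.0]]}
```

View pics/top0.png

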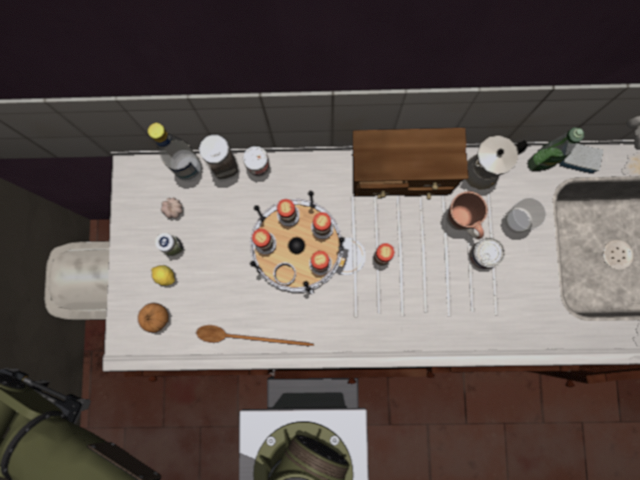

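View pics/side0.png

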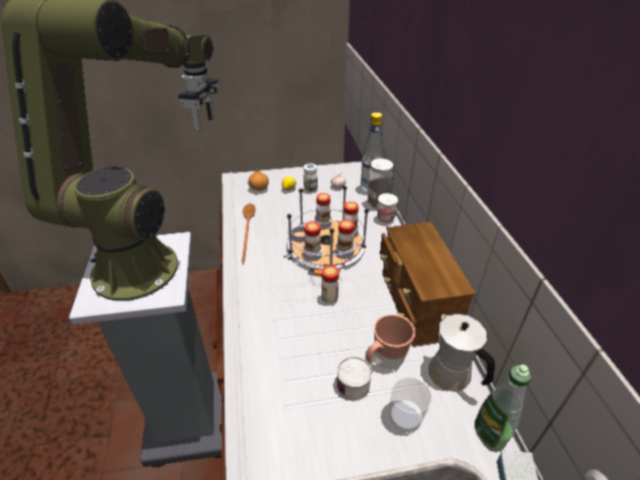

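The top view shows the carousel hub near (297,245), the empty cup near (285,273) and the push post's ball near (309,290). The loose jar's cap is at (384,253). I'll zoom in and measure.

```bash
cat > h.py <<'E'
from station import ctrl,cams
import cv2,numpy as np
def ray(n,uv):
    i=cams.camera_info(n);K=np.array([[i['fx'],0,i['cx']],[0,i['fy'],i['cy']],[0,0,1]])
    q=cv2.undistortPoints(np.array([[uv]],float),K,np.array(i['dist_coeffs']))[0,0]
    T=np.array(i['world_to_cam']);R=T[:3,:3]
    return -R.T@T[:3,3],R.T@np.array([q[0],q[1],1])
def onz(n,uv,z):
    c,d=ray(n,uv);return c+d*(z-c[2])/d[2]
def px(n,P):
    i=cams.camera_info(n);K=np.array([[i['fx'],0,i['cx']],[0,i['fy'],i['cy']],[0,0,1]])
    T=np.array(i['world_to_cam'])
    return cv2.projectPoints(np.array([P],float),cv2.Rodrigues(T[:3,:3])[0],T[:3,3],K,np.array(i['dist_coeffs']))[0][0,0]
def tri(a,b):
    (c1,d1),(c2,d2)=ray("top",a),ray("side",b)
    s=np.linalg.lstsq(np.c_[d1,-d2],c2-c1,rcond=None)[0]
    p,q=c1+s[0]*d1,c2+s[1]*d2
    return (p+q)/2,np.linalg.norm(p-q)
def red(img):
    h=cv2.cvtColor(img,cv2.COLOR_BGR2HSV)
    m=(((h[...,0]<8)|(h[...,0]>172))&(h[...,1]>150)&(h[...,2]>110)).astype(np.uint8)
    n,l,s,c=cv2.connectedComponentsWithStats(m)
    return [(s[k,4],c[k].round(1).tolist(),s[k,:4].tolist()) for k in range(1,n) if s[k,4]>25]
E
python3 - <<'E'
from h import *
t=cv2.imread("pics/top0.png");s=cv2.imread("pics/side0.png")
print("top");[print(r,onz("top",r[1],.131).round(3)) for r in red(t)]
print("side");[print(r,onz("side",r[1],.131).round(3)) for r in red(s)]
a=cv2.resize(t[180:305,240:400],None,fx=5,fy=4.8,interpolation=cv2.INTER_CUBIC)
cv2.imwrite("pics/topc.png",cv2.resize(t[180:300,240:400],None,fx=5,fy=5,interpolation=cv2.INTER_CUBIC))
cv2.imwrite("pics/sidec.png",cv2.resize(s[180:310,270:390],None,fx=4.6,fy=4.6,interpolation=cv2.INTER_CUBIC))
print(onz("top",(297,245),.037),onz("top",(285,273),.051),onz("top",(309,289),.149))
E
```

```text
top
(np.int32(101), [286.3, 209.1], [278, 200, 17, 17]) [0.636 0.026 0.131]
(np.int32(106), [321.2, 222.4], [314, 213, 16, 17]) [ 0.602 -0.057  0.131]
(np.int32(112), [261.8, 238.0], [253, 229, 17, 18]) [0.567 0.086 0.131]
(np.int32(97), [383.7, 253.2], [376, 244, 17, 17]) [ 0.524 -0.205  0.131]
(np.int32(114), [319.8, 260.6], [312, 251, 17, 18]) [ 0.509 -0.052  0.131]
side
(np.int32(44), [323.0, 199.6], [317, 196, 12, 8]) [0.568 0.071 0.131]
(np.int32(58), [350.9, 208.7], [344, 204, 14, 10]) [0.639 0.011 0.131]
(np.int32(68), [347.0, 226.2], [339, 221, 16, 9]) [ 0.609 -0.069  0.131]
(np.int32(68), [312.5, 228.8], [305, 223, 15, 10]) [ 0.514 -0.065  0.131]
(np.int32(105), [329.5, 273.1], [321, 265, 17, 14]) [ 0.525 -0.245  0.131]
[0.56293529 0.00683916 0.037     ] [0.48975117 0.0370822  0.051     ] [ 0.44090229 -0.026499    0.149     ]
```

View pics/topc.png

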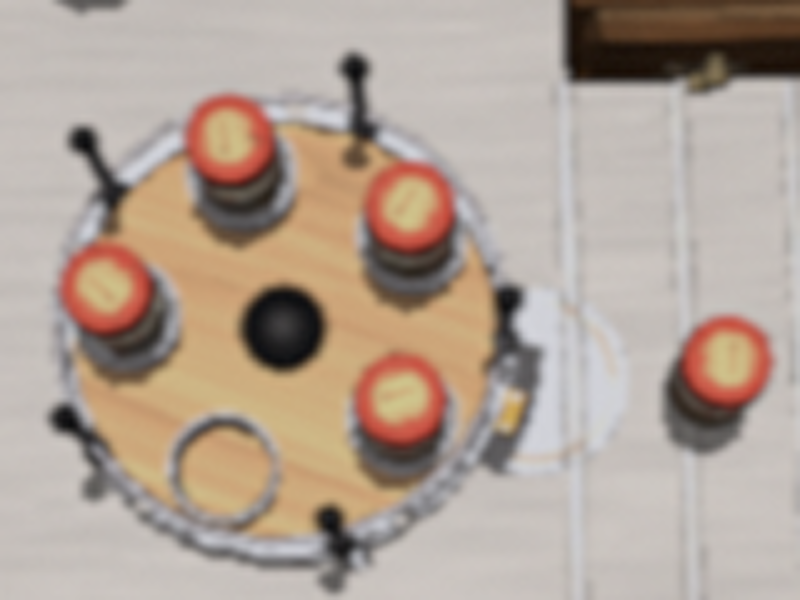

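View pics/sidec.png

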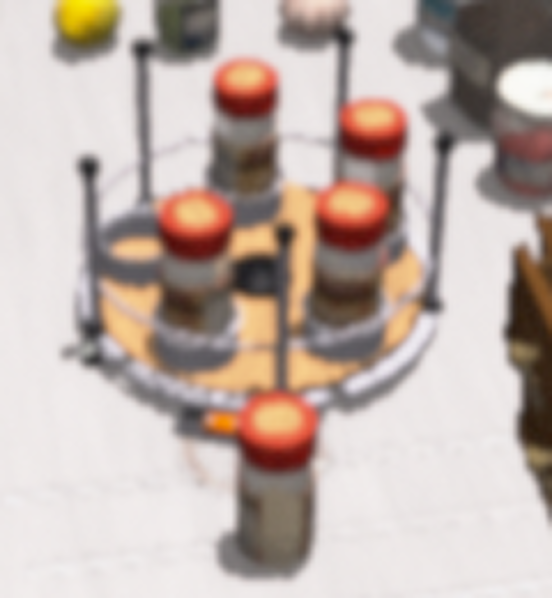

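The crops show the rim with its orange latch block at top-crop (510,410), and a whitish pointer tip near (355,555) just beside the push post. In the side crop the tip is near (80,350). Next I'll fit the carousel and the pointer.

Run:
```python
from h import *
from scipy.optimize import least_squares
t=cv2.imread("pics/top0.png");s=cv2.imread("pics/side0.png")
T=[r[1] for r in red(t)];S=[r[1] for r in red(s)]
# whole cap tops: triangulate centres, order matched by eye
pairs=[(0,1),(1,2),(2,0),(3,4),(4,3)]
for a,b in pairs: print(T[a],[x.round(4) if not np.isscalar(x) else round(x,4) for x in tri(T[a],S[b])])
J=np.array([onz("top",T[k],.127)[:2] for k in (0,1,4,2)])  # cw order
# angles: empty=th, ccw -> 72deg steps: 4(+72),1(+144),0(+216),2(+288)
J=np.array([onz("top",T[k],.127)[:2] for k in (4,1,0,2)])
f=lambda p:(np.c_[p[0]+.08*np.cos(p[2]+np.radians(72*np.arange(1,5))),p[1]+.08*np.sin(p[2]+np.radians(72*np.arange(1,5)))]-J).ravel()
r=least_squares(f,[.563,.007,np.pi-.4]);print("axis",r.x.round(4),"res",(r.fun*1e3).round(1))
cx,cy,th=r.x
g=cv2.cvtColor(t,cv2.COLOR_BGR2GRAY)
m=(g[235:255,285:310]<45);v,u=np.nonzero(m);print("hub",onz("top",(u.mean()+285,v.mean()+235),.037).round(4))
h=cv2.cvtColor(t,cv2.COLOR_BGR2HSV);m=cv2.inRange(h,(8,150,120),(28,255,255));m[:, :338]=0;m[:,350:]=0;m[:250]=0;m[275:]=0
v,u=np.nonzero(m);o=onz("top",(u.mean(),v.mean()),.012);print("orange",len(u),o.round(4),np.degrees(np.arctan2(o[1]-cy,o[0]-cx)))
h=cv2.cvtColor(s,cv2.COLOR_BGR2HSV);m=cv2.inRange(h,(5,180,150),(20,255,255));m[:260]=0;m[285:]=0;m[:,:305]=0;m[:,325:]=0
v,u=np.nonzero(m);o=onz("side",(u.mean(),v.mean()),.012);print("orange side",len(u),o.round(4))
print("cup angle deg",np.degrees(th),"cup",cx+.08*np.cos(th),cy+.08*np.sin(th), "ringpx",onz("top",(285,274),.045))
for uv in [(311,292),(312,291),(313,290)]:
  p=onz("top",uv,.011);print(uv,p.round(4),np.degrees(np.arctan2(p[1]-cy,p[0]-cx)),np.hypot(p[0]-cx,p[1]-cy))
p=onz("side",(270+80/4.6,180+350/4.6),.011);print("side ptr",p.round(4),np.degrees(np.arctan2(p[1]-cy,p[0]-cx)),np.hypot(p[0]-cx,p[1]-cy))
a=cv2.resize(t[255:305,280:345],None,fx=8,fy=8,interpolation=cv2.INTER_CUBIC);b=cv2.resize(s[235:285,270:320],None,fx=8,fy=8,interpolation=cv2.INTER_CUBIC)
cv2.imwrite("pics/ptr.png",cv2.resize(np.hstack([a,b]),(800,348)))
```

```text
[286.3, 209.1] [array([0.6412, 0.0272, 0.1188]), np.float64(0.0039)]
[321.2, 222.4] [array([ 0.6079, -0.0577,  0.1213]), np.float64(0.0079)]
[261.8, 238.0] [array([0.5696, 0.0872, 0.1201]), np.float64(0.0021)]
[383.7, 253.2] [array([ 0.5312, -0.2086,  0.0955]), np.float64(0.0038)]
[319.8, 260.6] [array([ 0.5131, -0.0525,  0.1213]), np.float64(0.0048)]
axis [0.5609 0.0084 2.7547] res [-0.7 -0.3  0.3 -2.2  1.2  0.7 -0.7  1.8]
hub [0.5624 0.0089 0.037 ]
orange 0 [nan nan nan] nan
orange side 17 [ 0.5211 -0.1103  0.012 ]
cup angle deg 157.83287698505765 cup 0.486769317492383 0.03860415235806585 ringpx [0.48784223 0.03757851 0.045     ]
(311, 292) [ 0.4435 -0.0266  0.011 ] -163.37170103693595 0.12244765617256527
(312, 291) [ 0.4461 -0.0292  0.011 ] -161.8370724078613 0.12081065286692491
(313, 290) [ 0.4486 -0.0319  0.011 ] -160.26071079200074 0.11926196736817317
side ptr [ 0.4438 -0.0276  0.011 ] -162.9239536345119 0.12249748622725655<stdin>:17: RuntimeWarning: Mean of empty slice.
  ret = ret.dtype.type(ret / rcount)
```

View pics/ptr.png

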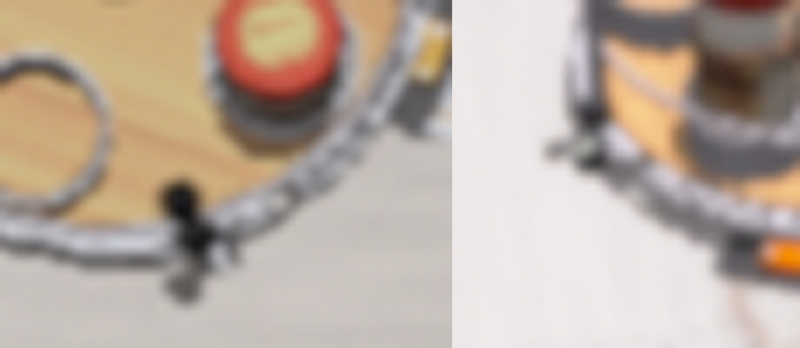

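The pointer's white line shows at about top px (312,290) and side px (288,257), which puts it near -161° about the axis. The tray is therefore at about -0.71 rad. I'll work out the approach and push poses from that.

```bash
cat >> h.py <<'E'
A=np.array([.562,.0085])
def rel(p,yaw,o=None):
    "tool-frame shift (mm) and z turn from present pose to world p, yaw(rad)"
    o=o or ctrl.get_obs();y0=o['eef_rot'][2]
    R=np.array([[np.cos(y0),np.sin(y0),0],[np.sin(y0),-np.cos(y0),0],[0,0,-1]])
    d=(yaw-y0+np.pi)%(2*np.pi)-np.pi
    return (R.T@(np.array(p)-o['ee_pos'])*1e3).round(1).tolist(),round(-d,3)
def push(phi,back,z=.105):
    "TCP pose 'back' m behind post at polar angle phi(deg), tool -x along the push"
    f=np.radians(phi);t=np.array([-np.sin(f),np.cos(f)])
    p=A+.114*np.array([np.cos(f),np.sin(f)])-back*t
    return [*p,z],f+np.pi/2+np.pi-2*np.pi
E
python3 - <<'E'
from h import *
for uv in [(312.3,290.2)]: p=onz("top",uv,.011);print(p,np.degrees(np.arctan2(p[1]-A[1],p[0]-A[0])))
p=onz("side",(288.4,256.6),.011);print(p,np.degrees(np.arctan2(p[1]-A[1],p[0]-A[0])))
print("ball",onz("top",(306,284),.149))
P,y=push(193.8,.035);print(P,y,rel(P,y)); print(rel(P[:2]+[.205],y))
E
```

```text
[ 0.44811679 -0.03004421  0.011     ] -161.30141045492002
[ 0.44641028 -0.03034456  0.011     ] -161.42479660201096
ball [ 0.45268825 -0.01965131  0.149     ]
[np.float64(0.4429420210750512), np.float64(0.015296885632879047), 0.105] 1.811651763570115 ([-400.6, -360.1, 100.0], np.float64(0.922))
([-400.6, -360.1, -0.0], np.float64(0.922))
```

The rows are not in the units I measure in: shifts go in shares of 400 mm and turns go in shares of pi rad. I convert before sending: -400 mm is -1, -360 mm is -0.9, 0.922 rad is 0.2935.

arm_command([
  [[-1,-0.9,0,0,0,0.2935,1],[-1,-0.9,0,0,0,0.2935,1],[-1,-0.9,0,0,0,0.2935,1],[-1,-0.9,0,0,0,0.2935,1],[-1,-0.9,0,0,0,0.2935,1],[-1,-0.9,0,0,0,0.2935,1],[-1,-0.9,0,0,0,0.2935,1],[-1,-0.9,0,0,0,0.2935,1],[-1,-0.9,0,0,0,0.2935,1],[-1,-0.9,0,0,0,0.2935,1],[-1,-0.9,0,0,0,0.2935,1],[-1,-0.9,0,0,0,0.2935,1]],
], squeeze=10)

```text
time_s: 1.3
ee_pos: [0.4435, 0.0125, 0.2051]
eef_rot: [-3.141, 0.0, 1.808]
force: [0.6, 0.7, 0.2]
grip_width: 0.0021
grip_force: 0.0
```

Run:
```python
from h import *
o=ctrl.get_obs();print(o['ee_pos'],o['eef_rot'],o['force'],o['grip_width'])
P,y=push(193.8,.035);print(rel(P,y))
```

```text
[0.44347626 0.01249234 0.20505184] [-3.14091146e+00  2.42296586e-04  1.80759272e+00] [0.55177515 0.7199906  0.20370336] 0.002096990563722981
([2.9, 0.1, 100.1], np.float64(-0.004))
```

To row units: 100 mm is 0.25, 50 mm is 0.125.

arm_command([
  [[0.0075,0,0.125,0,0,0,1],[0.0075,0,0.25,0,0,0,1],[0.0075,0,0.25,0,0,0,1],[0.0075,0,0.25,0,0,0,1]],
])

```text
time_s: 1.7
ee_pos: [0.4419, 0.0191, 0.1064]
eef_rot: [-3.141, -0.0, 1.812]
force: [0.7, 0.2, -0.2]
grip_width: 0.0003
grip_force: 0.0
```

Run:
```python
from h import *
o=ctrl.get_obs();print(o['ee_pos'],o['eef_rot'],o['force'],o['grip_width'],o['time_s'])
# target poses for following arc with back 12.5mm
for phi in (193.8,198.8,203.8,208.8,213.8,218.8,223.8,226,228,230):
  P,y=push(phi,.0125);print(phi,*rel(P,y,o))
```

```text
[0.44190187 0.0190895  0.10644033] [-3.14074769e+00 -2.68994741e-04  1.81232777e+00] [ 0.72485252  0.1939366  -0.16027989] 0.00026367717257140257 1.7
193.8 [-26.4, 0.1, 1.4] 0.001
198.8 [-36.4, -0.6, 1.4] -0.087
203.8 [-46.4, -0.4, 1.4] -0.174
208.8 [-56.4, 0.7, 1.4] -0.261
213.8 [-66.2, 2.7, 1.4] -0.348
218.8 [-75.8, 5.5, 1.4] -0.436
223.8 [-85.1, 9.1, 1.4] -0.523
226 [-89.1, 10.9, 1.4] -0.561
228 [-92.7, 12.7, 1.4] -0.596
230 [-96.2, 14.7, 1.4] -0.631
```

To row units: -32 mm is -0.08, -30 mm is -0.075, -0.05 rad is -0.0159.

arm_command([
  [[-0.02,0,0.0025,0,0,0,1],[-0.0375,0,0.0025,0,0,0,1],[-0.045,0,0.0025,0,0,0,1],[-0.05,0,0.0025,0,0,0,1],[-0.055,0,0.0025,0,0,0,1],[-0.06,0,0.0025,0,0,0,1],[-0.065,0,0.0025,0,0,0,1],[-0.07,0,0.0025,0,0,-0.0064,1],[-0.075,-0.0005,0.0025,0,0,-0.0111,1],[-0.08,-0.0008,0.0025,0,0,-0.0159,1]],
])

```text
time_s: 2.7
ee_pos: [0.4492, -0.0126, 0.1044]
eef_rot: [-3.142, -0.0, 1.863]
force: [-2.2, 3.7, 2.5]
grip_width: 0.0009
grip_force: 1.5
```

```bash
cat > st.py <<'E'
from h import *
import sys
o=ctrl.get_obs();p=o['ee_pos'];y=o['eef_rot'][2]
t=-np.array([np.cos(y),np.sin(y)])
print(o['time_s'],p.round(4),round(y,3),'F',o['force'].round(2) if hasattr(o['force'],'round') else o['force'],'Ftan',round(float(np.dot(o['force'][:2],t)),2))
b=p[:2]-A; phi=np.degrees(np.arctan2(b[1],b[0])+np.arctan2(.0125,.114))%360
print('post phi if contact',round(phi,2))
for d in map(float,sys.argv[1:]):
  P,yy=push(phi+d,.0125);print(round(phi+d,1),*rel(P,yy,o))
E
python3 st.py 4 8 12 16 20
```

```text
2.7 [ 0.4492 -0.0126  0.1044] 1.863 F [-2.23  3.74  2.49] Ftan -4.22
post phi if contact 196.84
200.8 [-8.0, -0.5, -0.6] -0.071
204.8 [-16.0, -0.5, -0.6] -0.141
208.8 [-24.0, 0.0, -0.6] -0.211
212.8 [-31.9, 1.1, -0.6] -0.281
216.8 [-39.7, 2.7, -0.6] -0.35
```

To row units: -31.9 mm is -0.0798, -2.7 mm is -0.0068, -0.281 rad is -0.0894.

arm_command([
  [[-0.0068,-0.0005,0,0,0,-0.0076,1],[-0.0133,-0.001,0,0,0,-0.015,1],[-0.02,-0.0013,0,0,0,-0.0226,1],[-0.0268,-0.0013,0,0,0,-0.0299,1],[-0.0333,-0.0013,0,0,0,-0.0376,1],[-0.04,-0.0013,0,0,0,-0.0449,1],[-0.0468,-0.001,0,0,0,-0.0522,1],[-0.0533,-0.0005,0,0,0,-0.0598,1],[-0.06,0,0,0,0,-0.0672,1],[-0.0665,0.001,0,0,0,-0.0745,1],[-0.0733,0.0018,0,0,0,-0.0821,1],[-0.0798,0.0028,0,0,0,-0.0894,1]],
])

```text
time_s: 3.9
ee_pos: [0.4594, -0.0429, 0.1044]
eef_rot: [-3.141, -0.0, 2.145]
force: [-2.2, 1.5, 1.2]
grip_width: 0.0006
grip_force: 1.5
```

```bash
python3 st.py 3 6 9 12
python3 - <<'E'
from h import *
p,d=cams.camera("top");T=[r for r in red(p)]
for r in T:
  q=onz("top",r[1],.127)[:2]-A;print(r[0],r[1],np.degrees(np.arctan2(q[1],q[0]))%72,np.hypot(*q).round(4))
E
```

```text
3.9 [ 0.4594 -0.0429  0.1044] 2.145 F [-2.21  1.49  1.16] Ftan -2.45
post phi if contact 212.88
215.9 [-6.0, -0.5, -0.6] -0.052
218.9 [-12.0, -0.6, -0.6] -0.104
221.9 [-18.0, -0.5, -0.6] -0.157
224.9 [-24.0, -0.1, -0.6] -0.209
96 [276.1, 213.8] 33.89271073478365 0.0774
105 [313.7, 214.4] 33.74323579884075 0.0775
109 [262.5, 249.2] 34.045175057694806 0.0793
71 [326.3, 247.0] 39.7952781053542 0.0795
96 [383.6, 253.5] 43.95943502314093 0.2167
```

To row units: -22 mm is -0.055, -20 mm is -0.05, -0.157 rad is -0.05.

arm_command([
  [[-0.005,-0.0005,0,0,0,-0.0054,1],[-0.01,-0.001,0,0,0,-0.0111,1],[-0.015,-0.0013,0,0,0,-0.0166,1],[-0.02,-0.0015,0,0,0,-0.0223,1],[-0.025,-0.0015,0,0,0,-0.0277,1],[-0.03,-0.0015,0,0,0,-0.0331,1],[-0.035,-0.0015,0,0,0,-0.0388,1],[-0.04,-0.0015,0,0,0,-0.0442,1],[-0.045,-0.0013,0,0,0,-0.05,1],[-0.05,-0.001,0,0,0,-0.0554,1],[-0.055,-0.0005,0,0,0,-0.0611,1]],
])

```text
time_s: 5.05
ee_pos: [0.4712, -0.0615, 0.1044]
eef_rot: [-3.142, -0.0, 2.336]
force: [-3.6, 1.5, 0.2]
grip_width: 0.0004
grip_force: 1.6
```

```bash
python3 st.py 0.75 1.5
```

```text
5.05 [ 0.4712 -0.0615  0.1044] 2.336 F [-3.59  1.48  0.21] Ftan -3.55
post phi if contact 223.87
224.6 [-1.5, -0.2, -0.6] -0.013
225.4 [-3.0, -0.3, -0.6] -0.026
```

To row units: -2 mm is -0.005, -1 mm is -0.0025, -0.018 rad is -0.0057.

arm_command([
  [[-0.0025,-0.0003,0,0,0,-0.0029,1],[-0.005,-0.0005,0,0,0,-0.0057,1],[-0.005,-0.0005,0,0,0,-0.0057,1]],
])

```text
time_s: 5.35
ee_pos: [0.4725, -0.063, 0.1044]
eef_rot: [3.142, 0.0, 2.353]
force: [-2.9, 0.8, 0.6]
grip_width: 0.0004
grip_force: 1.0
```

To row units: -2 mm is -0.005, -1 mm is -0.0025, -0.018 rad is -0.0057.

arm_command([
  [[-0.0025,-0.0003,0,0,0,-0.0029,1],[-0.005,-0.0005,0,0,0,-0.0057,1],[-0.005,-0.0005,0,0,0,-0.0057,1]],
])

```text
time_s: 5.65
ee_pos: [0.4737, -0.0645, 0.1044]
eef_rot: [-3.142, 0.0, 2.371]
force: [-2.4, 0.9, 0.2]
grip_width: 0.0008
grip_force: 1.1
```

To row units: -1.8 mm is -0.0045, -0.9 mm is -0.0023, -0.016 rad is -0.0051.

arm_command([
  [[-0.0023,-0.0003,0,0,0,-0.0029,1],[-0.0045,-0.0005,0,0,0,-0.0051,1],[-0.0045,-0.0005,0,0,0,-0.0051,1]],
])

```text
time_s: 5.95
ee_pos: [0.4749, -0.066, 0.1045]
eef_rot: [3.142, 0.0, 2.387]
force: [-3.3, -0.6, -0.3]
grip_width: 0.0
grip_force: 1.1
```

To row units: -1.8 mm is -0.0045, -0.9 mm is -0.0023, -0.016 rad is -0.0051.

arm_command([
  [[-0.0023,-0.0003,0,0,0,-0.0029,1],[-0.0045,-0.0005,0,0,0,-0.0051,1],[-0.0045,-0.0005,0,0,0,-0.0051,1]],
])

```text
time_s: 6.25
ee_pos: [0.4761, -0.0673, 0.1044]
eef_rot: [3.142, 0.0, 2.403]
force: [-2.7, -0.3, -0.4]
grip_width: 0.0006
grip_force: 1.1
```

To row units: -1.8 mm is -0.0045, -0.9 mm is -0.0023, -0.016 rad is -0.0051.

arm_command([
  [[-0.0023,-0.0003,0,0,0,-0.0029,1],[-0.0045,-0.0005,0,0,0,-0.0051,1],[-0.0045,-0.0005,0,0,0,-0.0051,1]],
])

```text
time_s: 6.55
ee_pos: [0.4773, -0.0687, 0.1045]
eef_rot: [3.142, 0.0, 2.419]
force: [-1.9, 0.1, 0.2]
grip_width: -0.0
grip_force: 1.0
```

To row units: -1.6 mm is -0.004, -0.8 mm is -0.002, -0.014 rad is -0.0045.

arm_command([
  [[-0.002,-0.0003,0,0,0,-0.0022,1],[-0.004,-0.0005,0,0,0,-0.0045,1],[-0.004,-0.0005,0,0,0,-0.0045,1]],
])

```text
time_s: 6.85
ee_pos: [0.4784, -0.0699, 0.1045]
eef_rot: [3.141, 0.0, 2.433]
force: [-2.9, 0.6, -0.4]
grip_width: 0.0005
grip_force: 0.9
```

To row units: -1.6 mm is -0.004, -0.8 mm is -0.002, -0.014 rad is -0.0045.

arm_command([
  [[-0.002,-0.0003,0,0,0,-0.0022,1],[-0.004,-0.0005,0,0,0,-0.0045,1],[-0.004,-0.0005,0,0,0,-0.0045,1]],
])

```text
time_s: 7.15
ee_pos: [0.4796, -0.0711, 0.1045]
eef_rot: [3.141, 0.001, 2.447]
force: [-0.8, 0.0, 0.7]
grip_width: 0.0005
grip_force: 0.1
```

To row units: -1 mm is -0.0025, -0.5 mm is -0.0013, -0.009 rad is -0.0029.

arm_command([
  [[-0.0013,0,0,0,0,-0.0013,1],[-0.0025,-0.0003,0,0,0,-0.0029,1],[-0.0025,-0.0003,0,0,0,-0.0029,1]],
])

```text
time_s: 7.45
ee_pos: [0.4801, -0.0717, 0.1045]
eef_rot: [3.141, 0.0, 2.456]
force: [-1.4, 0.8, 0.9]
grip_width: 0.0007
grip_force: 0.3
```

```bash
python3 st.py
```

```text
7.45 [ 0.4801 -0.0717  0.1045] 2.456 F [-1.4   0.76  0.86] Ftan -1.57
post phi if contact 230.67
```

To row units: -1 mm is -0.0025, -0.5 mm is -0.0013, -0.009 rad is -0.0029.

arm_command([
  [[-0.0013,0,0,0,0,-0.0013,1],[-0.0025,-0.0003,0,0,0,-0.0029,1],[-0.0025,-0.0003,0,0,0,-0.0029,1]],
])

```text
time_s: 7.75
ee_pos: [0.4805, -0.0722, 0.1044]
eef_rot: [-3.142, -0.001, 2.465]
force: [-3.4, 4.2, 2.9]
grip_width: 0.0002
grip_force: 2.5
```

To row units: -0.8 mm is -0.002, -0.4 mm is -0.001, -0.003 rad is -0.001.

arm_command([
  [[-0.001,0,0,0,0,-0.001,1],[-0.002,0,0,0,0,-0.001,1],[-0.002,0,0,0,0,-0.001,1]],
])

```text
time_s: 8.05
ee_pos: [0.4808, -0.0725, 0.1044]
eef_rot: [-3.141, -0.002, 2.468]
force: [-5.7, 5.4, 5.1]
grip_width: 0.0006
grip_force: 4.3
```

To row units: -100 mm is -0.25, -50 mm is -0.125.

arm_command([
  [[0.02,0,0,0,0,0,1],[0.0625,0,0,0,0,0,1],[0.0625,0,-0.125,0,0,0,1],[0.0625,0,-0.25,0,0,0,1],[0.0625,0,-0.25,0,0,0,1]],
])

```text
time_s: 8.55
ee_pos: [0.4639, -0.0576, 0.2105]
eef_rot: [3.137, 0.009, 2.468]
force: [-0.0, 0.2, -0.4]
grip_width: 0.0004
grip_force: 0.0
```

```bash
python3 st.py
python3 - <<'E'
from h import *
i=cams.camera_info("top");T=np.array(i['world_to_cam'])
p,d=cams.camera("top");s,_=cams.camera("side");cv2.imwrite("pics/top1.png",p);cv2.imwrite("pics/side1.png",s)
for n,im in(("top",p),("side",s)):
 for r in red(im):
  q=onz(n,r[1],.127)[:2]-A;print(n,r,np.degrees(np.arctan2(q[1],q[0]))%72,np.hypot(*q).round(4))
# cupboard points from depth near the jar
v,u=np.mgrid[0:480,0:640];x=np.stack([(u-i['cx'])/i['fx']*d,(v-i['cy'])/i['fy']*d,d],-1).reshape(-1,3)
W=((x-T[:3,3])@T[:3,:3]).reshape(480,640,3)
m=(W[...,2]>.03)&(W[...,1]<-.12)&(W[...,1]>-.32)&(W[...,0]>.56)&(d>0)
print("cupboard min x",np.percentile(W[m][:,0],[0,1,5]),"max z",W[m][:,2].max(),"max y",W[m][:,1].max())
jm=(W[...,2]>.09)&(W[...,2]<.12)&(abs(W[...,0]-.53)<.05)&(abs(W[...,1]+.207)<.05)
print("jar top depth",jm.sum(),W[jm].mean(0))
a=p[180:300,240:400]
cv2.imwrite("pics/c1.png",cv2.resize(a,None,fx=5,fy=5,interpolation=cv2.INTER_CUBIC))
E
```

```text
8.55 [ 0.4639 -0.0576  0.2105] 2.468 F [-0.01  0.24 -0.41] Ftan -0.16
post phi if contact 220.24
top (np.int32(97), [305.2, 209.8], [297, 201, 17, 17]) 51.232515135218215 0.0777
top (np.int32(102), [269.0, 220.4], [260, 211, 17, 17]) 51.38725143113104 0.0774
top (np.int32(59), [328.3, 236.8], [319, 231, 17, 14]) 57.61790310260709 0.0825
top (np.int32(96), [383.6, 253.5], [377, 244, 16, 17]) 43.95943502314093 0.2167
top (np.int32(115), [266.8, 258.2], [258, 249, 18, 18]) 51.67163312911542 0.0792
side (np.int32(45), [308.0, 203.3], [302, 199, 12, 8]) 53.50382366019787 0.0699
side (np.int32(43), [339.0, 201.2], [333, 198, 12, 6]) 44.83625178562558 0.0737
side (np.int32(51), [353.7, 217.5], [347, 213, 14, 8]) 46.5265880483515 0.0842
side (np.int32(63), [331.2, 231.4], [323, 226, 16, 10]) 54.36134957080114 0.0884
side (np.int32(102), [329.8, 273.6], [321, 266, 17, 14]) 45.98983876171299 0.2541
cupboard min x [0.66096194 0.67752954 0.69599836] max z 0.6586024876140705 max y -0.12004454055846255
jar top depth 281 [ 0.53087537 -0.20954439  0.10574197]
```

View pics/c1.png

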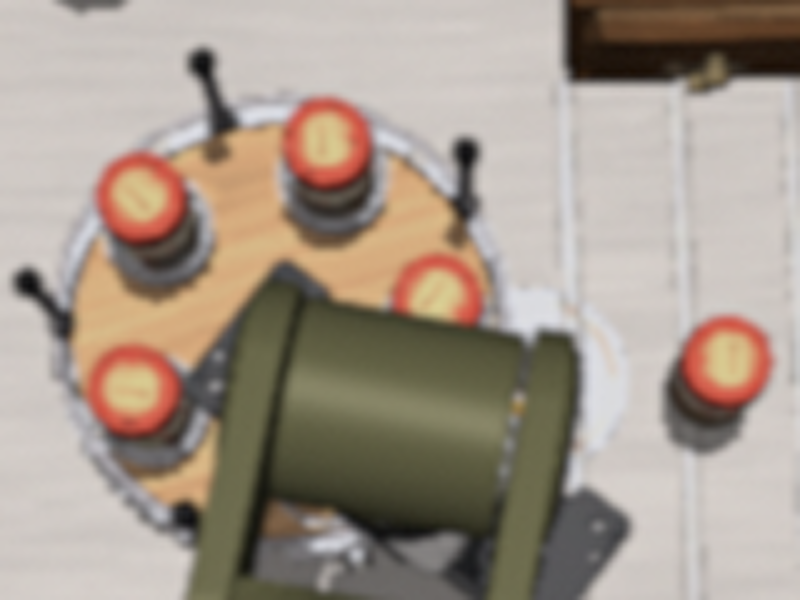

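The view shows the tray turned, with the cup angle near 195.4° (tray about -0.06 rad, inside the stop band). The loose jar is still at px (384,253), so I'll go to it next.

Run:
```python
from h import *
o=ctrl.get_obs();print(o['eef_rot'],o['ee_pos'])
print(rel([.531,-.209,.205],np.radians(105.4)))
```

```text
[3.14058243e+00 2.43838482e-03 2.46786926e+00] [ 0.4620125  -0.05732703  0.20522032]
([-148.5, -75.5, 0.2], np.float64(0.628))
```

To row units: -148.5 mm is -0.3713, -75.5 mm is -0.1888, 0.628 rad is 0.1999.

arm_command([
  [[-0.3713,-0.1888,0,0,0,0.1999,-1],[-0.3713,-0.1888,0,0,0,0.1999,-1],[-0.3713,-0.1888,0,0,0,0.1999,-1],[-0.3713,-0.1888,0,0,0,0.1999,-1],[-0.3713,-0.1888,0,0,0,0.1999,-1],[-0.3713,-0.1888,0,0,0,0.1999,-1],[-0.3713,-0.1888,0,0,0,0.1999,-1],[-0.3713,-0.1888,0,0,0,0.1999,-1],[-0.3713,-0.1888,0,0,0,0.1999,-1]],
])

```text
time_s: 9.55
ee_pos: [0.5307, -0.2083, 0.2047]
eef_rot: [3.141, 0.0, 1.842]
force: [0.6, 0.2, -0.9]
grip_width: 0.0691
grip_force: 0.0
```

Run:
```python
from h import *
o=ctrl.get_obs();print(o['eef_rot'],o['ee_pos'],o['grip_width'])
print(rel([.531,-.209,.073],np.radians(105.4)))
p,d=cams.camera("top")
for r in red(p):
  q=onz("top",r[1],.127)[:2]-A;print(r,np.degrees(np.arctan2(q[1],q[0]))%72,np.hypot(*q).round(4))
```

```text
[3.14129180e+00 2.89382414e-04 1.84190059e+00] [ 0.53069764 -0.20828152  0.20471747] 0.06914314658600608
([-0.8, 0.1, 131.7], np.float64(0.002))
(np.int32(97), [305.3, 209.9], [297, 201, 17, 17]) 51.00094774024321 0.0776
(np.int32(102), [269.2, 220.3], [260, 211, 17, 17]) 51.02446690237558 0.0771
(np.int32(106), [327.4, 240.9], [319, 231, 17, 18]) 50.60792504556247 0.0801
(np.int32(115), [266.6, 258.3], [258, 249, 18, 18]) 51.61934291116573 0.0798
```

To row units: 132 mm is 0.33, 125 mm is 0.3125.

arm_command([
  [[-0.002,0,0,0,0,0,-1],[-0.002,0,0.05,0,0,0,-1],[-0.002,0,0.15,0,0,0,-1],[-0.002,0,0.25,0,0,0,-1],[-0.002,0,0.3125,0,0,0,-1],[-0.002,0,0.33,0,0,0,-1],[-0.002,0,0.33,0,0,0,-1]],
])

```text
time_s: 10.3
ee_pos: [0.5309, -0.2097, 0.0723]
eef_rot: [-3.141, -0.001, 1.84]
force: [0.5, -0.4, 0.2]
grip_width: 0.094
grip_force: 0.0
```

Run:
```python
from h import *
from scipy.optimize import least_squares
o=ctrl.get_obs();print(o['ee_pos'],o['force'],o['grip_width'])
p,d=cams.camera("top");i=cams.camera_info("top");T=np.array(i['world_to_cam'])
v,u=np.mgrid[0:480,0:640];x=np.stack([(u-i['cx'])/i['fx']*d,(v-i['cy'])/i['fy']*d,d],-1).reshape(-1,3)
W=((x-T[:3,3])@T[:3,:3]).reshape(480,640,3)
R=[r for r in red(p) if r[0]>80 and r[1][0]<345]
J=[];D=[]
for r in R:
  J.append(onz("top",r[1],.127)[:2])
  a,b=map(int,r[1]);w=W[b-12:b+13,a-12:a+13].reshape(-1,3);w=w[(w[:,2]>.12)&(w[:,2]<.14)];D.append([(w[:,0].min()+w[:,0].max())/2,(w[:,1].min()+w[:,1].max())/2]);print(r[1],J[-1],D[-1],len(w),w[:,2].mean())
for Q in(np.array(J),np.array(D)):
  a=np.arctan2(Q[:,1]-A[1],Q[:,0]-A[0]);k=np.round((a-np.radians(51))/np.radians(72))*np.radians(72)
  f=lambda q:np.r_[q[0]+.08*np.cos(q[2]+k)-Q[:,0],q[1]+.08*np.sin(q[2]+k)-Q[:,1]]
  r=least_squares(f,[*A,np.radians(51)]);th=r.x[2]+np.radians(144);print(r.x[:2],np.degrees(th),'cup',r.x[:2]+.08*np.array([np.cos(th),np.sin(th)]),(r.fun*1e3).round(1))
cv2.imwrite("pics/c2.png",cv2.resize(p[180:300,240:400],None,fx=5,fy=5,interpolation=cv2.INTER_CUBIC))
```

```text
[ 0.53086413 -0.20968039  0.07225716] [ 0.54916322 -0.38777791  0.20535064] 0.09398415511656168
[305.3, 209.8] [ 0.63468644 -0.01930827] [np.float64(0.6387819537606954), np.float64(-0.017474712389855623)] 268 0.13119297707240093
[269.1, 220.3] [0.61051916 0.06870509] [np.float64(0.6129701239707763), np.float64(0.07254669204660721)] 271 0.13109518935340836
[327.4, 240.9] [ 0.55726131 -0.07144802] [np.float64(0.5595013413161656), np.float64(-0.07047176335875605)] 271 0.13129860736741367
[266.6, 258.3] [0.51783822 0.07492016] [np.float64(0.5190668490169703), np.float64(0.07661012745765108)] 279 0.1313024461953812
[0.56077014 0.0079949 ] 195.13633459640414 cup [ 0.48354556 -0.01289443] [ 0.8  0.4 -0.5 -0.8 -1.2  1.6 -0.5  0.1]
[0.56331891 0.00991668] 195.62232731985105 cup [ 0.4862743  -0.01162693] [-0.5  0.   0.5 -0.  -0.5  0.1  0.5 -0.1]
```

View pics/c2.png

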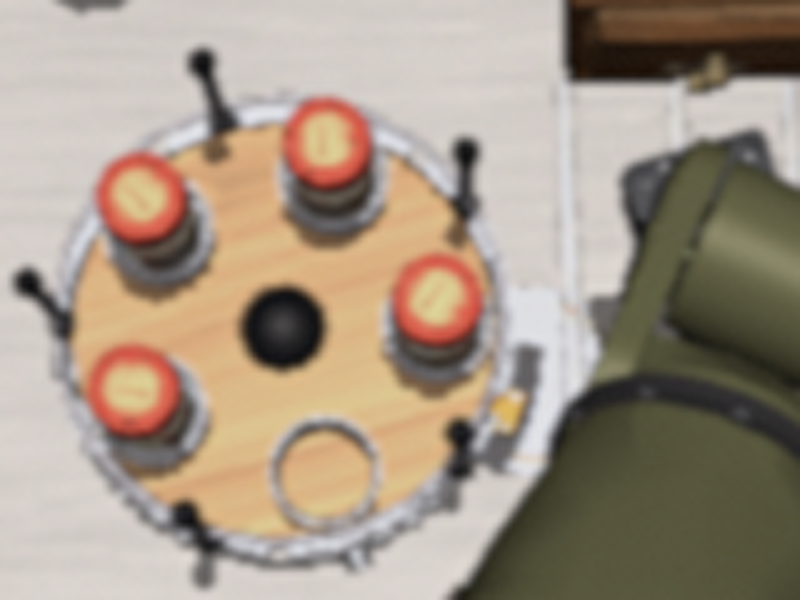

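The view shows the empty cup at crop (327,475) and the pointer end at (357,560), nearly aligned. The cap tops from depth put the cup at (0.4863,-0.0116), with 0.5 mm residuals. Now I'll grasp.

arm_command([
  [[0,0,0,0,0,0,1],[0,0,0,0,0,0,1],[0,0,0,0,0,0,1],[0,0,0,0,0,0,1],[0,0,0,0,0,0,1],[0,0,0,0,0,0,1],[0,0,0,0,0,0,1],[0,0,0,0,0,0,1],[0,0,0,0,0,0,1],[0,0,0,0,0,0,1]],
], squeeze=15)

```text
time_s: 11.35
ee_pos: [0.531, -0.2097, 0.0724]
eef_rot: [-3.142, -0.0, 1.84]
force: [0.3, 0.1, 0.2]
grip_width: 0.0442
grip_force: 14.9
```

To row units: -190 mm is -0.475, -185 mm is -0.4625.

arm_command([
  [[0,0,-0.025,0,0,0,1],[0,0,-0.1,0,0,0,1],[0,0,-0.2,0,0,0,1],[0,0,-0.3,0,0,0,1],[0,0,-0.4,0,0,0,1],[0,0,-0.4625,0,0,0,1],[0,0,-0.475,0,0,0,1],[0,0,-0.475,0,0,0,1],[0,0,-0.475,0,0,0,1]],
])

```text
time_s: 12.25
ee_pos: [0.5305, -0.2095, 0.2607]
eef_rot: [-3.14, -0.002, 1.84]
force: [0.1, -0.0, -2.2]
grip_width: 0.0439
grip_force: 14.9
```

Run:
```python
from h import *
o=ctrl.get_obs();print(o['ee_pos'],o['eef_rot'],o['force'],o['grip_width'])
print(rel([.4863,-.0116,.262],np.radians(105.6)))
```

```text
[ 0.53048049 -0.20953969  0.26067349] [-3.13957670e+00 -1.69409875e-03  1.83978909e+00] [ 0.08476714 -0.01021469 -2.18790014] 0.043931051534994006
([202.6, 10.0, -1.3], np.float64(-0.003))
```

To row units: 202.6 mm is 0.5065, 196 mm is 0.49.

arm_command([
  [[0.0375,0.0025,0,0,0,0,1],[0.1125,0.005,0,0,0,0,1],[0.2,0.01,0,0,0,0,1],[0.2875,0.015,0,0,0,0,1],[0.375,0.02,0,0,0,0,1],[0.45,0.0225,0,0,0,0,1],[0.49,0.025,0,0,0,0,1],[0.5065,0.025,0,0,0,0,1],[0.5065,0.025,0,0,0,0,1],[0.5065,0.025,0,0,0,0,1]],
])

```text
time_s: 13.25
ee_pos: [0.4867, -0.0121, 0.2621]
eef_rot: [-3.141, -0.0, 1.84]
force: [0.7, -0.3, -0.9]
grip_width: 0.0445
grip_force: 14.9
```

Run:
```python
from h import *
o=ctrl.get_obs();print(o['ee_pos'],o['eef_rot'],o['force'],o['grip_width'])
print(rel([.4863,-.0116,.13],np.radians(105.6)))
s,_=cams.camera("side");cv2.imwrite("pics/side2.png",cv2.resize(s[130:300,230:400],None,fx=3.4,fy=3.4,interpolation=cv2.INTER_CUBIC))
```

```text
[ 0.48668728 -0.01211202  0.26209156] [-3.14103417e+00 -9.87123249e-05  1.83964628e+00] [ 0.72425414 -0.28101562 -0.89802693] 0.044467630591427505
([0.6, -0.2, 132.1], np.float64(-0.003))
```

View pics/side2.png

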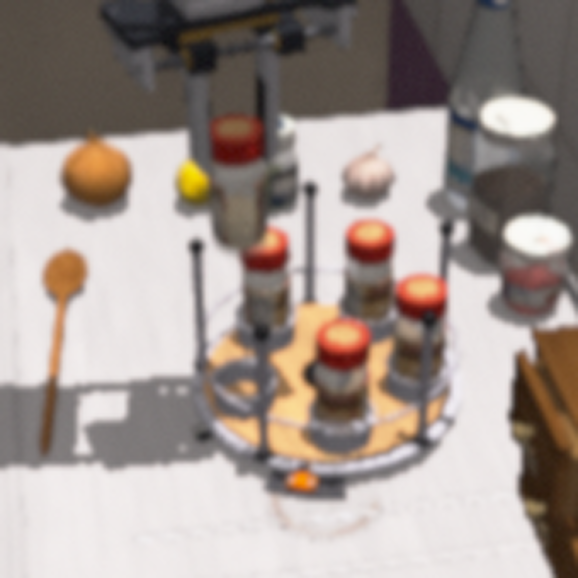

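The side view shows the jar held upright (cap at crop (237,135)) above the empty cup (crop (245,380)). I'll lower it to just above the lip.

To row units: 131 mm is 0.3275, 128 mm is 0.32.

arm_command([
  [[0.0015,-0.0005,0.05,0,0,0,1],[0.0015,-0.0005,0.1375,0,0,0,1],[0.0015,-0.0005,0.225,0,0,0,1],[0.0015,-0.0005,0.2875,0,0,0,1],[0.0015,-0.0005,0.32,0,0,0,1],[0.0015,-0.0005,0.3275,0,0,0,1],[0.0015,-0.0005,0.3275,0,0,0,1],[0.0015,-0.0005,0.3275,0,0,0,1]],
])

```text
time_s: 14.1
ee_pos: [0.4871, -0.0114, 0.1327]
eef_rot: [3.14, 0.001, 1.84]
force: [-0.0, 0.4, -0.7]
grip_width: 0.0444
grip_force: 14.9
```

Run:
```python
from h import *
o=ctrl.get_obs();print(o['ee_pos'],o['eef_rot'],o['force'],o['grip_width'])
print(rel([.4863,-.0116,.0974],np.radians(105.6)))
```

```text
[ 0.48705273 -0.01143847  0.13265119] [3.13985841e+00 6.55445939e-04 1.83959781e+00] [-0.0065141   0.39714615 -0.7481493 ] 0.04441022400754356
([0.0, -0.8, 35.3], np.float64(-0.003))
```

To row units: 16 mm is 0.04, 14.5 mm is 0.0363.

arm_command([
  [[0,-0.0015,0.0075,0,0,0,1],[0,-0.0015,0.015,0,0,0,1],[0,-0.0015,0.02,0,0,0,1],[0,-0.0015,0.025,0,0,0,1],[0,-0.0015,0.0288,0,0,0,1],[0,-0.0015,0.0325,0,0,0,1],[0,-0.0015,0.0363,0,0,0,1],[0,-0.0015,0.04,0,0,0,1],[0,-0.0015,0.04,0,0,0,1]],
])

```text
time_s: 15.0
ee_pos: [0.4857, -0.0114, 0.1152]
eef_rot: [-3.141, -0.0, 1.84]
force: [-0.6, -0.2, -1.8]
grip_width: 0.0441
grip_force: 14.9
```

To row units: 13 mm is 0.0325, 12 mm is 0.03.

arm_command([
  [[-0.0008,0.001,0.0038,0,0,0,1],[-0.0008,0.001,0.0075,0,0,0,1],[-0.0008,0.001,0.0113,0,0,0,1],[-0.0008,0.001,0.015,0,0,0,1],[-0.0008,0.001,0.0188,0,0,0,1],[-0.0008,0.001,0.0225,0,0,0,1],[-0.0008,0.001,0.0263,0,0,0,1],[-0.0008,0.001,0.03,0,0,0,1],[-0.0008,0.001,0.0325,0,0,0,1],[-0.0008,0.001,0.0325,0,0,0,1]],
])

```text
time_s: 16.0
ee_pos: [0.4862, -0.0116, 0.1023]
eef_rot: [-3.141, -0.0, 1.84]
force: [1.2, 0.1, -0.7]
grip_width: 0.0439
grip_force: 14.9
```

To row units: 3.8 mm is 0.0095, 3 mm is 0.0075.

arm_command([
  [[0,0,0.0025,0,0,0,1],[0,0,0.005,0,0,0,1],[0,0,0.0075,0,0,0,1],[0,0,0.0095,0,0,0,1],[0,0,0.0095,0,0,0,1]],
])

```text
time_s: 16.5
ee_pos: [0.4862, -0.0116, 0.0985]
eef_rot: [-3.141, -0.0, 1.84]
force: [-0.8, 0.1, -2.0]
grip_width: 0.0442
grip_force: 14.9
```

To row units: 1.2 mm is 0.003, 0.8 mm is 0.002.

arm_command([
  [[0,0,0.001,0,0,0,1],[0,0,0.002,0,0,0,1],[0,0,0.003,0,0,0,1],[0,0,0.003,0,0,0,1]],
])

```text
time_s: 16.9
ee_pos: [0.4863, -0.0116, 0.0975]
eef_rot: [3.142, 0.0, 1.84]
force: [0.6, 0.2, -1.4]
grip_width: 0.0442
grip_force: 14.9
```

To row units: 0.8 mm is 0.002, 0.4 mm is 0.001.

arm_command([
  [[0,0,0.001,0,0,0,1],[0,0,0.002,0,0,0,1],[0,0,0.002,0,0,0,1]],
])

```text
time_s: 17.2
ee_pos: [0.4868, -0.0116, 0.0972]
eef_rot: [3.14, 0.0, 1.84]
force: [-0.1, -0.3, 4.6]
grip_width: 0.0442
grip_force: 15.0
```

arm_command([
  [[0,0,0,0,0,0,-0.5],[0,0,0,0,0,0,-0.5],[0,0,0,0,0,0,-0.5],[0,0,0,0,0,0,-0.5],[0,0,0,0,0,0,-0.5],[0,0,0,0,0,0,-0.5]],
])

```text
time_s: 17.8
ee_pos: [0.4863, -0.0116, 0.0966]
eef_rot: [-3.142, -0.0, 1.84]
force: [-0.4, -0.4, 0.2]
grip_width: 0.0705
grip_force: 0.0
```

To row units: 150 mm is 0.375, -130 mm is -0.325.

arm_command([
  [[0,0,-0.025,0,0,0,-0.5],[0,0,-0.1,0,0,0,-0.5],[0,0,-0.2,0,0,0,-0.5],[0,0,-0.3,0,0,0,-0.5],[0.1,-0.075,-0.3,0,0,0,-0.5],[0.225,-0.175,-0.3,0,0,0,-0.5],[0.325,-0.275,-0.3,0,0,0,-0.5],[0.375,-0.325,-0.3,0,0,0,-0.5],[0.375,-0.325,-0.3,0,0,0,-0.5],[0.375,-0.325,-0.3,0,0,0,-0.5]],
])

```text
time_s: 18.8
ee_pos: [0.3211, 0.0988, 0.2177]
eef_rot: [3.139, 0.0, 1.842]
force: [0.0, 0.2, 0.6]
grip_width: 0.0703
grip_force: 0.0
```

Run:
```python
from h import *
o=ctrl.get_obs();print(o['ee_pos'],o['time_s'],np.abs(o['joint_vel']).max())
p,d=cams.camera("top");s,_=cams.camera("side");i=cams.camera_info("top");T=np.array(i['world_to_cam'])
v,u=np.mgrid[0:480,0:640];x=np.stack([(u-i['cx'])/i['fx']*d,(v-i['cy'])/i['fy']*d,d],-1).reshape(-1,3)
W=((x-T[:3,3])@T[:3,:3]).reshape(480,640,3);C=np.array([.5633,.0099])
for r in red(p):
  a,b=map(int,r[1]);w=W[b-12:b+13,a-12:a+13].reshape(-1,3);w=w[(w[:,2]>.12)&(w[:,2]<.15)]
  q=(w.min(0)+w.max(0))[:2]/2-C;print(r[:2],np.degrees(np.arctan2(q[1],q[0]))%72,np.hypot(*q),np.median(w[:,2]))
cv2.imwrite("pics/end.png",np.hstack([cv2.resize(p[180:300,240:360],(400,400)),cv2.resize(s[160:300,260:400],(400,400))]))
```

```text
[0.32112103 0.09880757 0.21768201] 18.8 0.044558116908919004
(np.int32(96), [305.3, 209.8]) 52.20329274732242 0.0807436638232378 0.13117563814496092
(np.int32(102), [269.0, 220.4]) 51.22807290200174 0.08004710430595559 0.13136856884650255
(np.int32(106), [327.4, 240.8]) 51.46651088299707 0.07924501415371181 0.13170530288525933
(np.int32(113), [266.5, 258.3]) 51.831689497103596 0.07975018927009134 0.13144706866119024
(np.int32(113), [304.1, 272.2]) 52.573124360511116 0.08127336136407672 0.13192777201842573
```

View pics/end.png

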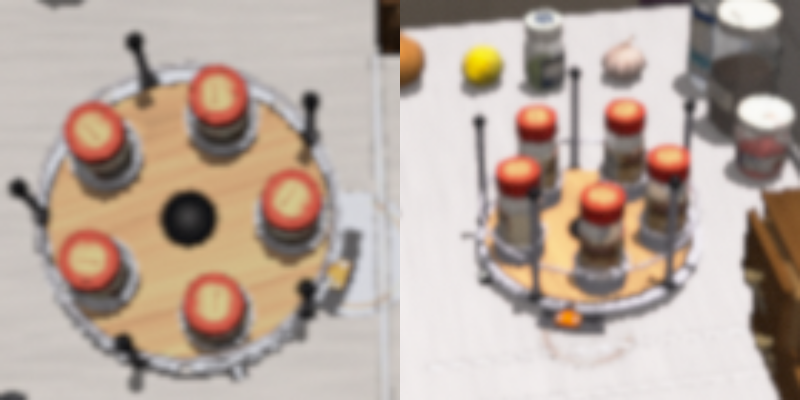

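All five jars sit at the same height (top at 131 mm), on the 80 mm circle and 72° apart. The placed jar is at top px (304,272), and the tray hasn't moved since the stop was felt. I'm handing in.

```bash
python3 -c "
from station import ctrl
print(ctrl.hand_in())"
```

```text
the job is handed in; nothing more can be done
None
```

I turned the tray until it came up against its stop, pushing with about 8 N measured, and set the red-capped jar upright on the cup floor. The last camera check agreed, though the latch itself couldn't be seen. I handed the job in at about 19 s; no verdict was returned.

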